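# Weigh toppled seasonings on a lockable table balance, and stand them back on the board

## Robot

A 6-joint arm with a two-finger parallel gripper is mounted at the origin on a cart in front of the work surface, level with it; the furniture and walls round the work are solid. World frame = base frame: x ahead of the robot, y to its left, z up, the work surface at z = 0. Lengths are in m, angles in rad, forces in N, time in s.
With the tool pointing down it reaches from about 0.275 to 1 m from the base axis. Payload 8.4 kg.
Tool frame: the origin (TCP) lies midway between the tips of the shut fingers; the grasp point (between the pads) lies 19 mm behind it; z points along the fingers, y is the line along which they close (so a half turn about z gives the same grasp; the last joint's range is limited). The gripper opens to 85 mm and grips with 20 to 120 N. Pads are 22 mm wide; open, the fingers measure 114 mm over their backs; the gripper's body (76 mm by 85 mm) begins 54 mm behind the grasp point. The pads swing forward as they close: fully open they stand 13 mm farther back than shut.
Start: joints at [1.29, 0.353, 1.633, -0, 1.155, -0.002], TCP at [0.172, 0.601, 0.231] pointing down, gripper open.
Joint ranges: [-2.63, 2.63], [-0.92, 2.1], [0.06, 2.66], [-1.3, 4.44], [0, 2.69], [-3.02, 3.02]. Speed limits (rad/s): [2.22, 2.22, 2.79, 3.14, 3.14, 3.14].

## Interface

Orientations are given as a unit quaternion [w, x, y, z].
In Python, from bench import env gives the robot as it stands. Calls block until the motion is done:
- env.move_ptp(position, orientation): joint-space move of the TCP to a pose.
- env.movel(position, v=0.15, orientation=None, threshold=None): straight line of the TCP; orientation=None keeps the orientation; v is the mean speed in m/s. With threshold (N) it stops when the force on the tool has changed by that much, and returns True; else False.
- env.movej(angles): joint-space move.
- env.set_gripper(opening): finger opening in m; the grip force is fixed at half the most; returns when the fingers have stopped.
- env.dwell(seconds).
- env.solve_ik(position, orientation): joint angles nearest the present ones, or None.
- env.state(): the state.
- env.snapshot(name): name is "scene" or "top"; returns (picture, depth): 480x640x3 uint8, red, green, blue; 480x640 float32, m along the optical axis (not along the pixel's ray), 0 where there is no reading.
- env.camera_params(name): a dict with "fx", "fy", "cx", "cy" (pixels), "rvec" (rotation vector, rad) and "tvec" (3), from world to camera coordinates, as OpenCV has them. Camera axes: x right, y down, z forward; pixel columns grow to the right and rows downward; lengths in m; the calibration is good to about 2 mm. A picture is of the moment at which its call begins. camera_params takes no time and is no camera call.
A pose or a line that the arm cannot do raises env.IKError and nothing moves.
- env.finish_job(): hands the job in; it is judged then, once.
Trained networks look in the newest picture that a camera, given by its name, has taken for a name from the list of things; names that differ only in an ending like _2 or _b are one class to them, and where a whole thing is asked for, a point or a joint stands for the part that bears it (a point fixed in the world has none). Each returns a list of dicts, best first, with "conf" (0 to 1); they miss things now and then, are a little off and sometimes report something else, mostly with a low value. They report only what shows in the picture. A call takes as long as a camera call.
- env.boxes_of(label, camera): "uv" ([column, row] in pixels, amid what is visible of it).
- env.masks_of(label, camera): "region" (480x640 bool, what is visible of it) and "uv" ([column, row] in pixels, amid what is visible of it).
The state is a dict: "t": time; "joint_positions": joint angles; "joint_vel": joint speeds; "joint_efforts": joint torques, N m; "eef_pos": TCP position; "tool_rot": TCP orientation; "wrist_force": force on the tool from outside, world axes, zero at the start; "moment": the same for the moment, N m; "gripper_width": finger opening in m; "grasp_force": force on a finger pad.
Only numpy, scipy, OpenCV 4.12 (cv2) and the standard library are available. Lean on these libraries where they do the work, as an engineer would, in place of code of your own. Each camera call takes 0.05 s, during which the arm holds its last target. There are 200 camera calls.

## Task

The seasoning containers on the chopping board (two or three: spice jars, pepper shaker) have fallen over and are to be check-weighed together against the tin on the table balance: while the beam is still locked, stand each of them upright on the empty pan, then swing the black lock lever fully over to free the beam, so that their pan sinks and the tin's pan rises, and swing it fully back to lock the beam level again. Only then take them off and stand them upright on the chopping board again. Do not handle them while the beam is free, and leave the tin standing on its pan and the beam locked.

Things in the scene. Friction and masses are not known exactly. Their poses are not given: they have to be found in the camera images.
- jar_a: spice jar with a pale label and a red screw cap, a cylinder 41 mm in diameter and 105 mm tall, about 0.15 kg, lying on its side on the chopping board at the start. Origin at the centre of its underside, z axis along the jar towards the cap (so upright when z points up). May be absent (None).
- jar_b: spice jar with a dark label and a red screw cap, a cylinder 41 mm in diameter and 105 mm tall, about 0.15 kg, lying on its side on the chopping board at the start. Origin at the centre of its underside, z axis along the jar towards the cap (so upright when z points up). May be absent (None).
- shaker: grey pepper shaker, round, 44 mm in diameter up to 70 mm height, then a domed head 34 mm in diameter, 90 mm tall in all, about 0.15 kg, lying on its side on the chopping board at the start. Origin at the centre of its underside, z axis along it towards the head (which dips about 0.08 rad while it lies). May be absent (None).
- board: red plastic chopping board lying flat and loose on the table, 0.75 kg, 250 mm (its x) by 360 mm (its y), 10 mm thick. Origin at the centre of its underside on the table, z up.
- balance: white table balance, fixed, 130 (x) x 350 (y) mm, two steel pans. Origin at the centre of its underside; x to its back, y along the beam towards the empty pan, z up. Empty pan's centre at (0, 0.125), the tin's at (0, -0.125). Stands end-on: empty pan nearest the robot, lever on the robot's right, a purple crate (195 mm high) close on the left. Scale plate 145 mm high at its middle.
- pan_free_floor (a point): centre of the upper face of the empty pan, 95 mm above the table while the beam is locked; axes parallel to the balance's (the pan stays level when the beam swings). The pan is 176 mm (x) by 136 mm (y) with a rim 10 mm high and 4 mm thick.
- pan_tin_floor (a point): centre of the upper face of the tin's pan, of the same size as the other.
- tin: short food tin, 75 mm in diameter, 58 mm tall, 0.19 kg, standing on the balance's other pan as the counterweight; heavier than any one container, lighter than two. Origin at the centre of its underside, z up.
- lever (a joint): lock lever at the front of the balance, rad: 0 = beam locked (lever leans 0.6 rad to the balance's -y, the tin's side), 1.2 = beam free (leans 0.6 rad to +y). It turns about the balance's x axis, takes 1 to 4 N at its knob and stays where it is left.
- lever_pivot (a point): the lever's pivot, 26 mm above the table, 122 mm in front (-x) of the balance's middle.
- lever_knob (a point): middle of the lever's black knob, a round grip 22 mm in diameter and 34 mm long, 70 mm from the pivot along the lever (84 mm above the table when the lever is at either end). It may be pushed sideways with closed fingers.
- beam (a joint): angle of the balance beam, rad: 0 level (locked), +0.11 empty pan fully down, -0.11 tin's pan fully down.

How it is judged:
On the way, in this order (a step that is already met when the one before it is completed fails the run):
1. all the containers stand upright and released on the empty pan, with the beam locked (x of jar_a in the frame of pan_free_floor between -0.083 and 0.083 m and y of jar_a in the frame of pan_free_floor between -0.063 and 0.063 m and z of jar_a in the frame of pan_free_floor between -0.006 and 0.01 m and angle between each of jar_a, jar_b, shaker's own z axis and vertical below 0.15 rad and x of jar_b in the frame of pan_free_floor between -0.083 and 0.083 m and y of jar_b in the frame of pan_free_floor between -0.063 and 0.063 m and z of jar_b in the frame of pan_free_floor between -0.006 and 0.01 m and x of shaker in the frame of pan_free_floor between -0.083 and 0.083 m and y of shaker in the frame of pan_free_floor between -0.063 and 0.063 m and z of shaker in the frame of pan_free_floor between -0.006 and 0.01 m and contact force between the fingers and jar_a below 0.3 N and contact force between the fingers and jar_b below 0.3 N and contact force between the fingers and shaker below 0.3 N and value of joint lever below 0.2 rad and value of joint beam between -0.03 and 0.03 rad), for 0.3 s.
2. the lever is swung over, the beam is free and the containers' pan has sunk, all still standing on it (x of jar_a in the frame of pan_free_floor between -0.083 and 0.083 m and y of jar_a in the frame of pan_free_floor between -0.063 and 0.063 m and z of jar_a in the frame of pan_free_floor between -0.006 and 0.01 m and angle between each of jar_a, jar_b, shaker's own z axis and vertical below 0.15 rad and x of jar_b in the frame of pan_free_floor between -0.083 and 0.083 m and y of jar_b in the frame of pan_free_floor between -0.063 and 0.063 m and z of jar_b in the frame of pan_free_floor between -0.006 and 0.01 m and x of shaker in the frame of pan_free_floor between -0.083 and 0.083 m and y of shaker in the frame of pan_free_floor between -0.063 and 0.063 m and z of shaker in the frame of pan_free_floor between -0.006 and 0.01 m and contact force between the fingers and jar_a below 0.3 N and contact force between the fingers and jar_b below 0.3 N and contact force between the fingers and shaker below 0.3 N and value of joint lever above 1 rad and value of joint beam above 0.08 rad), for 0.3 s.
3. the lever is swung back and the beam is locked level, all still standing on the pan (all of step 1), for 0.3 s.
At the end, for the whole second after the job is handed in: every container present stands upright (within 0.15 rad) on the chopping board (the centre of its underside at least 8 mm inside the edge), at rest; the lever is at its locked end (under 0.2 rad), the beam level (within 0.03 rad); the tin stands on its own pan (x of jar_a in the frame of board between -0.117 and 0.117 m and y of jar_a in the frame of board between -0.172 and 0.172 m and z of jar_a in the frame of board between 0.005 and 0.016 m and angle between each of jar_a, jar_b, shaker, tin's own z axis and vertical below 0.15 rad and linear speed of each of jar_a, jar_b, shaker below 0.03 m/s and x of jar_b in the frame of board between -0.117 and 0.117 m and y of jar_b in the frame of board between -0.172 and 0.172 m and z of jar_b in the frame of board between 0.005 and 0.016 m and x of shaker in the frame of board between -0.117 and 0.117 m and y of shaker in the frame of board between -0.172 and 0.172 m and z of shaker in the frame of board between 0.005 and 0.016 m and value of joint lever below 0.2 rad and value of joint beam between -0.03 and 0.03 rad and x of tin in the frame of pan_tin_floor between -0.06 and 0.06 m and y of tin in the frame of pan_tin_floor between -0.035 and 0.035 m and z of tin in the frame of pan_tin_floor between -0.006 and 0.01 m); the robot touches nothing.
It fails at once if a container is handled while the beam is free (lever beyond 0.5 rad) (value of joint lever above 0.5 rad and (contact force between the fingers and jar_a above 1 N or contact force between the fingers and jar_b above 1 N or contact force between the fingers and shaker above 1 N)).
It fails at once if the tin is knocked over (angle between tin's own z axis and vertical above 0.6 rad).
Of jar_a, jar_b, shaker only 2 to 3 are there at a start; the rules pass over those that are not, and their reading is None.
At some moment in a run one of board may be knocked a few centimetres aside while the robot is not near it.
Once in a run the grip may slacken for a moment while it holds something.
It also fails if it takes over 210 s, if anything falls off the work surface, if the arm or the gripper's body presses on something with over 40 N, if the wrist force passes 120 N, or if a joint passes its speed limit or range.

## Working session

There is one attempt and no reset: what is moved stays moved. The work goes in short steps, each a Python script; the robot and the scene stay as the last script left them, time stands still between calls to the robot, and variables do not carry over. Pictures are saved under pics/ and viewed, at most 14 in all, crops included, and the job is handed in when it is done.

```bash
ls; mkdir -p pics; cat > h.py <<'E'
import numpy as np, cv2
from bench import env
from scipy.spatial.transform import Rotation as R
def snap(cam,name=None):
    p,d=env.snapshot(cam)
    if name: cv2.imwrite(f'pics/{name}.png',p[:,:,::-1])
    return p,d
def cloud(cam,d):
    c=env.camera_params(cam); v,u=np.mgrid[:480,:640]
    pc=np.stack([(u-c['cx'])/c['fx']*d,(v-c['cy'])/c['fy']*d,d],-1)
    Rm=cv2.Rodrigues(np.array(c['rvec'],float))[0]
    w=(pc-np.array(c['tvec']).ravel())@Rm
    w[d<=0]=np.nan
    return w
def proj(cam,pts):
    c=env.camera_params(cam); K=np.array([[c['fx'],0,c['cx']],[0,c['fy'],c['cy']],[0,0,1.]])
    return cv2.projectPoints(np.array(pts,float).reshape(-1,1,3),np.array(c['rvec'],float),np.array(c['tvec'],float),K,None)[0].reshape(-1,2)
E
python3 - <<'E'
from h import *
ps=[]
W={}
for c in ('scene','top'):
    p,d=snap(c,c+'0'); W[c]=cloud(c,d)
    cp=env.camera_params(c); Rm=cv2.Rodrigues(np.array(cp['rvec'],float))[0]
    print(c,'campos',-Rm.T@np.array(cp['tvec']).ravel())
    for l in ('jar_a','jar_b','shaker','board','balance','tin','lever_knob','pan_free_floor'):
        for m in env.masks_of(l,c)[:4]:
            r=m['region']; pts=W[c][r]; pts=pts[~np.isnan(pts[:,0])]
            if len(pts): print(c,l,round(m['conf'],2),np.round(m['uv']),r.sum(),'med',np.round(np.median(pts,0),3),'lo',np.round(np.percentile(pts,2,0),3),'hi',np.round(np.percentile(pts,98,0),3))
print(env.state())
E
```

```text
bench.py
pics
scene campos [ 0.04208034 -0.70123175  0.66667503]
scene jar_a 0.77 [375. 333.] 1618 med [ 0.481 -0.416  0.047] lo [ 0.468 -0.462  0.024] hi [ 0.506 -0.362  0.053]
scene jar_a 0.7 [305. 328.] 1599 med [ 0.413 -0.323  0.047] lo [ 0.4   -0.366  0.022] hi [ 0.438 -0.264  0.054]
scene jar_b 0.77 [375. 333.] 1618 med [ 0.481 -0.416  0.047] lo [ 0.468 -0.462  0.024] hi [ 0.506 -0.362  0.053]
scene jar_b 0.7 [305. 328.] 1599 med [ 0.413 -0.323  0.047] lo [ 0.4   -0.366  0.022] hi [ 0.438 -0.264  0.054]
scene shaker 0.68 [256. 217.] 4514 med [ 0.516 -0.092  0.099] lo [ 0.447 -0.179  0.096] hi [ 0.588 -0.001  0.109]
scene shaker 0.61 [372. 282.] 995 med [ 0.571 -0.339  0.043] lo [ 0.559 -0.381  0.02 ] hi [ 0.593 -0.3    0.054]
scene shaker 0.51 [337. 171.] 1679 med [ 0.75  -0.104  0.095] lo [ 0.698 -0.157  0.093] hi [0.837 0.02  0.105]
scene board 0.61 [257. 217.] 4527 med [ 0.517 -0.092  0.099] lo [ 0.447 -0.179  0.096] hi [ 0.588 -0.001  0.109]
scene board 0.59 [367. 344.] 18853 med [ 0.491 -0.402  0.011] lo [ 0.348 -0.5    0.007] hi [ 0.697 -0.254  0.013]
scene board 0.59 [27
[... 2169 characters left out ...]
.9, 'joint_positions': array([ 1.28965602e+00,  3.52985867e-01,  1.63339855e+00,  1.50973192e-05,
        1.15518309e+00, -2.42258100e-03]), 'joint_vel': array([-0.00123533, -0.00127639,  0.00065293,  0.00162745, -0.00129889,
        0.000607  ]), 'joint_efforts': array([-2.09086662e-03, -6.05151629e+01, -3.42439520e+01, -2.15175010e-04,
        1.40161432e-03,  2.50819107e-05]), 'eef_pos': array([0.17196368, 0.60088752, 0.23129042]), 'tool_rot': array([-5.06033412e-06,  1.38911241e-01,  9.90304835e-01,  1.34212428e-05]), 'wrist_force': array([0.00194469, 0.89344006, 0.04642564]), 'moment': array([0.02022795, 0.00506412, 0.02457613]), 'grasp_force': 0.0, 'gripper_width': 0.08518101594075432}
```

View pics/scene0.png

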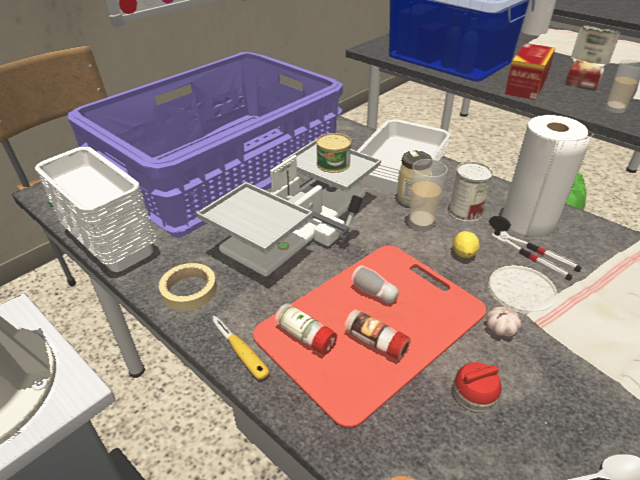

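View pics/top0.png

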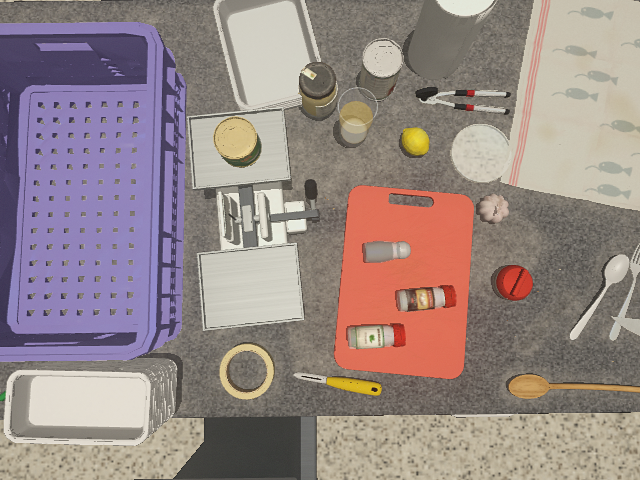

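All three containers are there: the pale jar at (377,337), the dark jar at (426,298) and the shaker at (387,251) in the top view, heads to the right (-y). The empty pan is at (251,285), the knob at (311,187), and the crate's edge is close on the pan's left. Next I'll fit the cylinders and check reachability.

```bash
cat >> h.py <<'E'
from scipy.optimize import least_squares
def masks(cam,label,minconf=0.4): return [m for m in env.masks_of(label,cam) if m['conf']>minconf]
def lying(pts,r,zc=0.031,base_pos_y=True):
    """robust cylinder fit to points of a lying thing; returns base centre, axis(unit, to cap), length"""
    pts=pts[(pts[:,2]>0.016)]
    m=np.median(pts,0); q=pts[np.linalg.norm(pts[:,:2]-m[:2],axis=1)<0.075]
    d=q[:,:2]-q[:,:2].mean(0); a=np.linalg.svd(d,full_matrices=False)[2][0]; a=a*np.sign(-a[1])
    yaw0=np.arctan2(a[1],a[0])
    s=(q[:,:2]-m[:2])@a
    body=q if r<0.021 else q[s<np.percentile(s,60)]
    def ax(p): return np.array([np.cos(p[2])*np.cos(p[4]),np.sin(p[2])*np.cos(p[4]),np.sin(p[4])])
    def f(p):
        c=np.array([p[0],p[1],p[3]]); e=body-c
        return np.linalg.norm(np.cross(e,ax(p)),axis=1)-r
    S=least_squares(f,[m[0],m[1],yaw0,zc,0],loss='soft_l1',f_scale=0.002)
    p=S.x; u=ax(p); c=np.array([p[0],p[1],p[3]]); s=(q-c)@u
    lo,hi=np.percentile(s,[1.5,98.5])
    return c+lo*u,u,hi-lo,np.sqrt(np.median(f(p)**2))
def Rt(z,y):
    z=z/np.linalg.norm(z); y=y-z*(y@z); y/=np.linalg.norm(y)
    return R.from_matrix(np.stack([np.cross(y,z),y,z],1))
def wxyz(r): q=r.as_quat(); return [q[3],q[0],q[1],q[2]]
E
python3 - <<'E'
from h import *
W={};M={}
for c in ('scene','top'):
    p,d=snap(c); W[c]=cloud(c,d)
    M[c]=masks(c,'jar_a')+masks(c,'shaker')
res={}
for n,ap,r in (('jar_a',(.42,-.314),.0205),('jar_b',(.49,-.41),.0205),('shaker',(.578,-.335),.022)):
    P=[]
    for c in W:
        for m in M[c]:
            q=W[c][m['region']]; q=q[~np.isnan(q[:,0])]
            if np.linalg.norm(np.median(q,0)[:2]-ap)<0.03 and len(q)<2500: P.append(q);break
    for q in P+[np.vstack(P)]:
        b,u,L,e=lying(q,r); print(n,len(q),'base',b.round(4),'u',u.round(3),'L',round(L,4),'rms',round(e,4))
    res[n]=np.r_[b,u]
np.savez('obj.npz',**res)
w=W['top'].reshape(-1,3); w=w[~np.isnan(w[:,0])]
k=w[(w[:,2]>.15)&(w[:,1]>-.1)&(w[:,1]<.1)&(w[:,0]>.4)&(w[:,0]<.7)]
print('crate',k.min(0),np.percentile(k,[1,50,99],0))
k=w[(w[:,2]>.115)&(w[:,1]>-.25)&(w[:,1]<-.01)&(w[:,0]>.4)&(w[:,0]<.7)]
print('plate',len(k),np.percentile(k,[1,50,99],0) if len(k) else '')
for nm,z0,z1,xr in (('pan',.093,.112,(.42,.61)),('tinpan',.088,.11,(.67,.86))):
    for c in W:
        k=W[c].reshape(-1,3);k=k[(k[:,2]>z0)&(k[:,2]<z1)&(k[:,0]>xr[0])&(k[:,0]<xr[1])&(k[:,1]>-.19)&(k[:,1]<.012)]
        rc=cv2.minAreaRect((k[:,:2]*1000).astype(np.float32)); print(nm,c,rc,np.median(k[:,2]))
# reach test
Z=np.array([0,0,1.])
for n,v in res.items():
    b,u=v[:3],v[3:]; s=.056 if n!='shaker' else .045
    for p in (35,45):
        a=np.deg2rad(p); up=np.cross(np.cross(u,Z),u); up/=np.linalg.norm(up)
        z=-(np.cos(a)*up+np.sin(a)*u)
        for sg in (1,-1):
            Rp=Rt(z,sg*np.cross(u,Z)); g=b+s*u+.020*z
            ct=Rp.inv().apply(u)
            j=env.solve_ik(list(g),wxyz(Rp)); out=[]
            for x,y in ((.555,-.09),(.488,-.145),(.488,-.04)):
                for az in (-25,0,15):
                    h=np.array([np.cos(np.deg2rad(az)),np.sin(np.deg2rad(az)),0]); zz=h*np.cos(a)-Z*np.sin(a)
                    # tool z at angle with u preserved
                    Rq=R.align_vectors([Z,zz],[ct,[0,0,1]])[0]
                    gg=np.array([x,y,.097+s])+.020*Rq.apply([0,0,1])
                    jj=env.solve_ik(list(gg),wxyz(Rq)); out.append(None if jj is None else round(jj[5],1))
            print(n,p,sg,None if j is None else np.round(j,2),out)
E
```

```text
jar_a 1251 base [ 0.4196 -0.2641  0.03  ] u [ 0.041 -0.999  0.007] L 0.1007 rms 0.0009
jar_a 1251 base [ 0.4196 -0.2641  0.03  ] u [ 0.041 -0.999  0.007] L 0.1007 rms 0.0009
jar_b 1651 base [ 0.4872 -0.3589  0.0313] u [ 0.092 -0.996  0.003] L 0.103 rms 0.0009
jar_b 1291 base [ 0.4867 -0.3591  0.0303] u [ 0.09  -0.996  0.001] L 0.1021 rms 0.0009
jar_b 2942 base [ 0.4869 -0.3591  0.0308] u [ 0.091 -0.996  0.002] L 0.1028 rms 0.001
shaker 1034 base [ 0.5814 -0.2958  0.0328] u [ 0.078 -0.993 -0.085] L 0.0853 rms 0.0011
shaker 957 base [ 0.5801 -0.2955  0.0301] u [ 0.053 -0.998 -0.031] L 0.0849 rms 0.0011
shaker 1991 base [ 0.5806 -0.2956  0.0313] u [ 0.071 -0.996 -0.061] L 0.0855 rms 0.0012
crate [0.40672903 0.03927261 0.15033253] [[0.41127141 0.03992648 0.16046919]
 [0.54166187 0.05088835 0.19155737]
 [0.69675132 0.09598244 0.19704282]]
plate 344 [[ 0.60156554 -0.05678083  0.11584208]
 [ 0.63947653 -0.05067557  0.14142927]
 [ 0.67786581 -0.04318424  0.14748996]]
pan scene ((530.582763671875, -87.7847900390625), (163.01168823242188, 178.94374084472656), 5.178358554840088) 0.0990692338156
[... 2200 characters left out ...]
1.4), np.float64(-1.2), np.float64(-1.8), np.float64(-1.5), np.float64(-1.4)]
shaker 35 -1 [-0.74  0.93  1.31  0.45  1.44 -0.99] [np.float64(1.3), np.float64(1.7), np.float64(1.9), np.float64(1.5), np.float64(1.8), np.float64(1.9), np.float64(1.4), np.float64(1.6), np.float64(1.8)]
shaker 45 1 [-0.77  1.02  1.22  0.52  1.6   2.12] [np.float64(-2.1), np.float64(-1.2), np.float64(-0.9), np.float64(-1.8), np.float64(-1.1), np.float64(-0.9), np.float64(-2.1), np.float64(-1.4), np.float64(-1.0)]
shaker 45 -1 [-0.77  1.02  1.22  0.52  1.6  -1.02] [np.float64(1.0), np.float64(1.9), np.float64(2.3), np.float64(1.3), np.float64(2.1), np.float64(2.3), np.float64(1.0), np.float64(1.7), np.float64(2.1)]
```

```bash
cat >> h.py <<'E'
Z=np.array([0,0,1.]); OFF=.020; A=np.deg2rad(45)
PC=np.array([.518,-.0905,.096]); YB=np.array([-.9958,-.092,0]); XB=np.array([-.092,.9958,0])
def panpt(xb,yb): return PC+xb*XB+yb*YB
def say(*a):
    s=env.state(); print(*a,'t',round(s['t'],1),'w',round(s['gripper_width'],4),'gf',round(s['grasp_force'],1),'F',s['wrist_force'].round(1),'tcp',s['eef_pos'].round(4))
def pick_lying(b,u,s,op=.063):
    up=np.cross(np.cross(u,Z),u); up/=np.linalg.norm(up)
    z=-(np.cos(A)*up+np.sin(A)*u); Rp=Rt(z,-np.cross(u,Z)); g=b+s*u+OFF*z
    q=wxyz(Rp); env.set_gripper(op)
    env.move_ptp(list(g-.06*z+.12*Z),q); env.movel(list(g-.06*z),v=.25)
    hit=env.movel(list(g),v=.06,threshold=8); say('at jar hit',hit)
    env.set_gripper(.02); say('gripped')
    env.movel(list(g+.15*Z),v=.2); say('lifted')
    return Rp.inv().apply(u)          # container axis in tool frame
def upright_R(ct,az):
    h=np.array([np.cos(az),np.sin(az),0]); e=np.arcsin(-np.clip(ct[2],-1,1))
    return R.align_vectors([Z,h*np.cos(e)-Z*np.sin(e)],[ct,[0,0,1]])[0]
def above(base,s,Rq,dz): return list(np.array(base)+(s+dz)*Z+OFF*Rq.apply([0,0,1]))
def lower_release(base,s,Rq,op=.06):
    env.movel(above(base,s,Rq,.02),v=.15)
    hit=env.movel(above(base,s,Rq,-.006),v=.025,threshold=4); say('down',hit)
    env.set_gripper(op); z=Rq.apply([0,0,1]); p=env.state()['eef_pos']
    env.movel(list(p-.10*z),v=.15); p=env.state()['eef_pos']
    env.movel([p[0],p[1],max(p[2],.33)],v=.25)
E
python3 - <<'E'
from h import *
o=dict(np.load('obj.npz')); v=o['shaker']; u=v[3:]; u=u/np.linalg.norm(u)
u[2]=-.075;u/=np.linalg.norm(u); b=v[:3]-.002*u
p=env.state()['eef_pos']; env.movel([p[0],p[1],.42],v=.25)
env.move_ptp([.45,-.30,.4],wxyz(Rt(np.array([0,0,-1.]),np.array([1.,0,0]))))
ct=pick_lying(b,u,.042,.066)
Rq=upright_R(ct,.09); base=panpt(0,-.035)
env.move_ptp(above(base,.042,Rq,.13),wxyz(Rq)); say('pre'); snap('scene','s1')
np.savez('held.npz',ct=ct,q=Rq.as_quat(),base=base)
E
```

```text
at jar hit False t 8.6 w 0.0662 gf 0.0 F [0.6 0.5 0.3] tcp [ 0.5825 -0.3207  0.0156]
gripped t 9.0 w 0.0395 gf 60.0 F [ 0.6 -2.5  4. ] tcp [ 0.5826 -0.3207  0.0159]
lifted t 9.9 w 0.0396 gf 60.4 F [-0.9 -0.2 -3. ] tcp [ 0.5818 -0.3198  0.1638]Traceback (most recent call last):
  File "<stdin>", line 8, in <module>
host.IKError: the arm cannot take that pose within its joint ranges
```

```bash
python3 - <<'E'
from h import *
o=dict(np.load('obj.npz')); v=o['shaker']; u=v[3:]; u=u/np.linalg.norm(u)
u[2]=-.075;u/=np.linalg.norm(u)
up=np.cross(np.cross(u,Z),u); up/=np.linalg.norm(up)
z=-(np.cos(A)*up+np.sin(A)*u); Rp=Rt(z,-np.cross(u,Z)); ct=Rp.inv().apply(u); np.savez('held.npz',ct=ct)
print(ct)
for az in (-.4,-.2,0,.09):
    Rq=upright_R(ct,az)
    for dz in (.0,.04,.08,.13):
        j=env.solve_ik(above(panpt(0,-.035),.042,Rq,dz),wxyz(Rq)); print(az,dz,None if j is None else np.round(j,2))
snap('scene','s1')
E
```

```text
[-7.07106781e-01  1.76966860e-16 -7.07106781e-01]
-0.4 0.0 [0.   0.31 2.37 3.94 0.39 1.1 ]
-0.4 0.04 [0.   0.21 2.35 4.22 0.32 0.81]
-0.4 0.08 None
-0.4 0.13 [ 0.    0.01  2.27 -1.18  0.3  -0.12]
-0.2 0.0 [-0.13  0.3   2.39  3.29  0.34  1.48]
-0.2 0.04 [-0.13  0.19  2.37  3.38  0.21  1.39]
-0.2 0.08 [-0.13  0.1   2.34  3.72  0.09  1.05]
-0.2 0.13 [-0.13 -0.01  2.29 -0.55  0.09 -0.97]
0 0.0 [-0.27  0.31  2.38  2.59  0.36  1.91]
0 0.04 [-0.27  0.2   2.36  2.34  0.26  2.17]
0 0.08 [-0.27  0.1   2.33  1.86  0.2   2.65]
0 0.13 [-0.27 -0.    2.28  1.11  0.21 -2.86]
0.09 0.0 [-0.32  0.31  2.37  2.32  0.4   2.05]
0.09 0.04 [-0.32  0.21  2.35  2.05  0.33  2.34]
0.09 0.08 [-0.32  0.11  2.32  1.67  0.29  2.74]
0.09 0.13 None
```

View pics/s1.png

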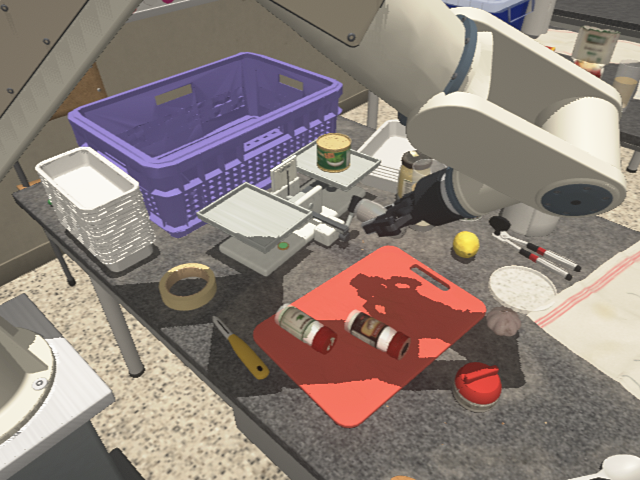

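The shaker is held, body pointing left at (378,213). The forward approach is close to a wrist singularity, so I'll check side approaches from -y with the containers in one row.

```bash
python3 - <<'E'
from h import *
ct=np.load('held.npz')['ct']
for az in (.6,.9,1.2,1.5):
    Rq=upright_R(ct,az)
    for xb,s in ((.055,.042),(-.055,.056)):
      for dz in (.0,.13):
        j=env.solve_ik(above(panpt(xb,0),s,Rq,dz),wxyz(Rq)); print(az,xb,dz,None if j is None else np.round(j,2))
print(env.state()['joint_positions'].round(2))
E
```

```text
0.6 0.055 0.0 [-0.47  0.33  2.32  1.52  0.67  2.29]
0.6 0.055 0.13 [-0.47  0.05  2.23  1.1   0.77  2.85]
0.6 -0.055 0.0 [-0.69  0.37  2.18  1.24  0.8   2.41]
0.6 -0.055 0.13 [-0.69  0.13  2.09  0.99  0.95  2.8 ]
0.9 0.055 0.0 [-0.53  0.4   2.19  1.18  0.86  2.33]
0.9 0.055 0.13 [-0.53  0.15  2.11  0.97  1.01  2.69]
0.9 -0.055 0.0 [-0.71  0.44  2.04  1.    1.    2.39]
0.9 -0.055 0.13 [-0.71  0.24  1.96  0.88  1.17  2.65]
1.2 0.055 0.0 [-0.53  0.47  2.05  0.95  1.04  2.31]
1.2 0.055 0.13 [-0.53  0.25  1.98  0.84  1.22  2.56]
1.2 -0.055 0.0 [-0.69  0.52  1.89  0.81  1.18  2.33]
1.2 -0.055 0.13 [-0.69  0.33  1.82  0.76  1.36  2.52]
1.5 0.055 0.0 [-0.49  0.54  1.91  0.76  1.21  2.25]
1.5 0.055 0.13 [-0.49  0.34  1.84  0.72  1.4   2.43]
1.5 -0.055 0.0 [-0.64  0.59  1.75  0.66  1.35  2.24]
1.5 -0.055 0.13 [-0.64  0.42  1.68  0.64  1.54  2.39]
[-0.77  0.85  1.21  0.54  1.77 -0.93]
```

```bash
python3 - <<'E'
from h import *
ct=np.load('held.npz')['ct']; Rq=upright_R(ct,1.55); base=panpt(.055,0); s=.042
env.move_ptp(above(base,s,Rq,.12),wxyz(Rq)); say('pre'); p,d=snap('scene','s2')
w=cloud('scene',d)
for m in env.masks_of('shaker','scene')[:3]:
    q=w[m['region']]; q=q[~np.isnan(q[:,0])]; print(m['conf'],m['uv'],np.percentile(q,[2,50,98],0).round(3))
E
```

```text
pre t 12.7 w 0.0395 gf 60.7 F [ 1.1  0.1 -1.1] tcp [ 0.5134 -0.0217  0.2438]
0.82 [222.4, 142.0] [[ 0.491 -0.057  0.221]
 [ 0.503 -0.051  0.245]
 [ 0.524 -0.03   0.307]]
```

View pics/s2.png

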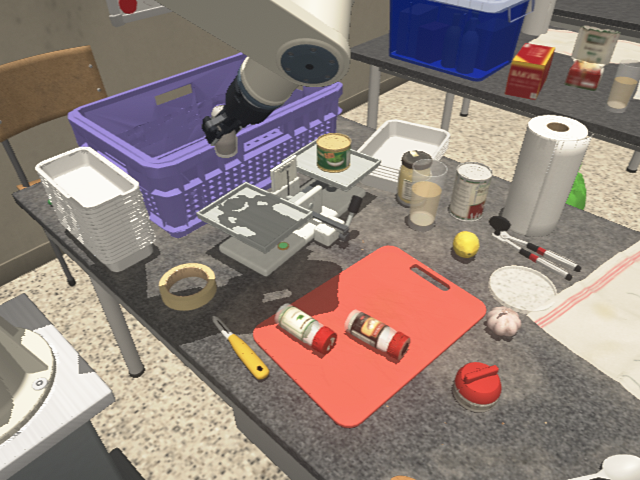

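The shaker hangs upright over the pan at (222,142), where it should be. Lowering it.

```bash
python3 - <<'E'
from h import *
ct=np.load('held.npz')['ct']; Rq=upright_R(ct,1.55); s=.042
lower_release(panpt(.055,0),s,Rq); say('released')
o=dict(np.load('obj.npz')); v=o['jar_b']; u=v[3:]/np.linalg.norm(v[3:]); u[2]=0; u/=np.linalg.norm(u); b=v[:3]-.001*u
ct=pick_lying(b,u,.056); np.savez('held.npz',ct=ct)
Rq=upright_R(ct,1.55); env.move_ptp(above(panpt(0,0),.056,Rq,.12),wxyz(Rq)); say('pre'); p,d=snap('scene','s3'); snap('top','t3')
w=cloud('scene',d)
for l in ('shaker','jar_b'):
  for m in masks('scene',l):
    q=w[m['region']]; q=q[~np.isnan(q[:,0])]; print(l,m['conf'],m['uv'],np.percentile(q,[2,50,98],0).round(3))
E
```

```text
down True t 14.5 w 0.0395 gf 61.2 F [ 1.  -1.8  3.9] tcp [ 0.5132 -0.0214  0.1198]
released t 16.4 w 0.06 gf 0.0 F [ 0.9  0.4 -0.6] tcp [ 0.5102 -0.0911  0.3286]
at jar hit False t 21.3 w 0.0629 gf 0.0 F [ 0.1  0.8 -0.4] tcp [ 0.4908 -0.4002  0.0169]
gripped t 21.6 w 0.0378 gf 60.0 F [-0.6 -0.7  2.7] tcp [ 0.4907 -0.4001  0.017 ]
lifted t 22.5 w 0.0382 gf 60.1 F [ 0.3  0.6 -3.1] tcp [ 0.4901 -0.3993  0.1654]
pre t 25.4 w 0.038 gf 60.1 F [-0.7  1.3 -1.8] tcp [ 0.5183 -0.0765  0.2577]
shaker 0.77 [227.3, 189.4] [[ 0.492 -0.057  0.097]
 [ 0.505 -0.048  0.143]
 [ 0.554  0.055  0.186]]
jar_b 0.68 [305.9, 325.5] [[ 0.4   -0.366  0.011]
 [ 0.413 -0.323  0.047]
 [ 0.443 -0.264  0.053]]
jar_b 0.63 [258.6, 220.3] [[ 0.447 -0.18   0.094]
 [ 0.514 -0.1    0.098]
 [ 0.589 -0.005  0.108]]
jar_b 0.62 [245.1, 149.0] [[ 0.496 -0.11   0.219]
 [ 0.507 -0.102  0.254]
 [ 0.531 -0.076  0.323]]
```

View pics/s3.png

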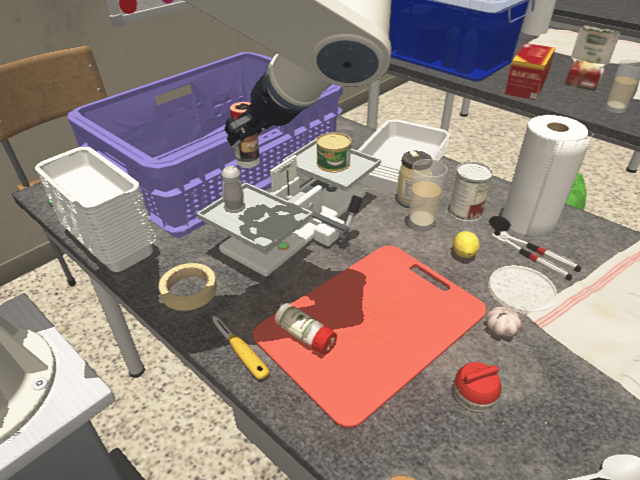

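The shaker stands at (232,187) and the dark jar hangs upright at (246,145). I'll lower it and fetch the pale jar.

```bash
python3 - <<'E'
from h import *
s=.056
ct=np.load('held.npz')['ct']; Rq=upright_R(ct,1.55)
lower_release(panpt(0,0),s,Rq); say('released')
w=cloud('scene',snap('scene')[1])
P=[w[m['region']] for m in masks('scene','jar_a')]
w=cloud('top',snap('top')[1]); P+=[w[m['region']] for m in masks('top','jar_a')]
P=[q[~np.isnan(q[:,0])] for q in P]; P=[q for q in P if np.median(q[:,2])<.07]
for q in P: print(len(q),lying(q,.0205))
v=np.load('obj.npz')['jar_a']; b,u,L,e=lying(np.vstack(P),.0205); print(b,u,L,v)
assert np.linalg.norm(b-v[:3])<.06 and .095<L<.11
u[2]=0;u/=np.linalg.norm(u); b=b-.002*u
ct=pick_lying(b,u,.056); np.savez('held.npz',ct=ct)
Rq=upright_R(ct,1.55); env.move_ptp(above(panpt(-.055,0),.056,Rq,.12),wxyz(Rq)); say('pre'); p,d=snap('scene','s4')
w=cloud('scene',d)
for l in ('shaker','jar_b'):
  for m in masks('scene',l):
    q=w[m['region']]; q=q[~np.isnan(q[:,0])]; print(l,m['conf'],m['uv'],np.percentile(q,[2,50,98],0).round(3))
E
```

```text
down True t 27.3 w 0.038 gf 60.7 F [-0.8 -0.8  4.3] tcp [ 0.5183 -0.0762  0.1347]
released t 29.1 w 0.0601 gf 0.0 F [-0.2 -0.3 -1. ] tcp [ 0.5154 -0.1457  0.329 ]
1671 (array([ 0.41993722, -0.26287846,  0.03135851]), array([ 0.04543376, -0.99896471,  0.00229961]), np.float64(0.10323039686531754), np.float64(0.0008330656774564286))
[ 0.41993722 -0.26287846  0.03135851] [ 0.04543376 -0.99896471  0.00229961] 0.10323039686531754 [ 0.41964167 -0.2641062   0.02997653  0.04136201 -0.99911679  0.00740462]
at jar hit False t 34.2 w 0.0631 gf 0.0 F [-0.2  0.7 -0.3] tcp [ 0.4219 -0.3031  0.0174]
gripped t 34.6 w 0.0379 gf 59.9 F [ 0.4 -0.7  3.1] tcp [ 0.4219 -0.303   0.0175]
lifted t 35.5 w 0.0382 gf 60.1 F [ 0.5  0.6 -1.5] tcp [ 0.4213 -0.3023  0.1662]
pre t 38.4 w 0.0377 gf 60.2 F [ 0.4  0.3 -1.9] tcp [ 0.5233 -0.1312  0.2577]
shaker 0.9 [226.0, 188.4] [[ 0.492 -0.056  0.101]
 [ 0.502 -0.047  0.145]
 [ 0.519 -0.028  0.183]]
shaker 0.61 [349.0, 209.9] [[ 0.644 -0.209  0.024]
 [ 0.679 -0.2    0.077]
 [ 0.7   -0.187  0.102]]
jar_b 0.95 [270.2, 155.9] [[ 0.501 -0.164  0.195]
 [ 0.512 -0.154  0.256]
 [ 0.659  0.013  0.324]]
jar_b 0.89 [251.5, 192.8] [[ 0.496 -0.109  0.101]
 [ 0.507 -0.101  0.161]
 [ 0.531 -0.075  0.202]]
```

View pics/s4.png

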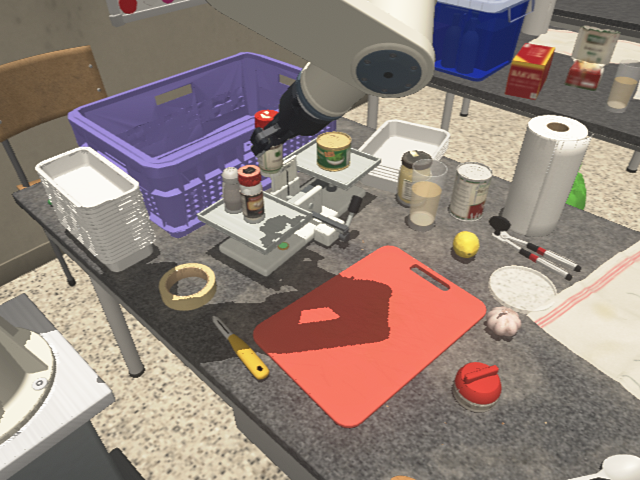

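All standing correctly; the pale jar is upright at (268,145). I'll release it and plan the lever push from the cloud.

```bash
python3 - <<'E'
from h import *
ct=np.load('held.npz')['ct']; Rq=upright_R(ct,1.55)
lower_release(panpt(-.055,0),.056,Rq); p=env.state()['eef_pos']; env.movel([p[0],p[1]-.2,p[2]],v=.25); say('released')
p,d=snap('scene','s5'); w=cloud('scene',d); ms=masks('scene','lever_knob'); pt,dt=snap('top'); wt=cloud('top',dt)
for l in ('shaker','jar_b'):
  for m in masks('scene',l):
    q=w[m['region']]; q=q[~np.isnan(q[:,0])]; print(l,round(m['conf'],2),m['uv'],np.percentile(q,[2,50,98],0).round(3).tolist())
for nm,W,mm in (('scene',w,ms),('top',wt,masks('top','lever_knob'))):
    for m in mm:
        q=W[m['region']]; q=q[(q[:,2]>.065)]; print(nm,m['uv'],np.percentile(q,[2,50,98],0).round(3).tolist())
a=np.vstack([w.reshape(-1,3),wt.reshape(-1,3)]); a=a[(a[:,1]<-.17)&(a[:,1]>-.3)&(a[:,0]>.53)&(a[:,0]<.82)&(a[:,2]>.035)]
H=np.zeros((15,13))
i=((a[:,0]-.53)/.02).astype(int); j=((a[:,1]+.3)/.01).astype(int)
np.maximum.at(H,(i,j),a[:,2]*1000)
print('rows x from .53 step .02; cols y from -.30 step .01'); print(H.astype(int))
E
```

```text
down True t 40.2 w 0.0381 gf 60.6 F [-0.1 -0.9  4.1] tcp [ 0.5232 -0.1309  0.1332]
released t 43.0 w 0.0601 gf 0.0 F [0.8 0.8 0.5] tcp [ 0.5204 -0.3996  0.3283]
shaker 0.86 [230.6, 189.4] [[0.492, -0.057, 0.099], [0.502, -0.047, 0.143], [0.519, -0.03, 0.183]]
jar_b 0.97 [272.5, 203.5] [[0.501, -0.163, 0.097], [0.512, -0.154, 0.16], [0.54, -0.124, 0.201]]
jar_b 0.61 [248.2, 194.0] [[0.496, -0.11, 0.097], [0.506, -0.1, 0.162], [0.537, -0.06, 0.201]]
scene [347.7, 214.0] [[0.675, -0.206, 0.066], [0.686, -0.199, 0.087], [0.698, -0.19, 0.101]]
top [276.2, 284.5] [[0.505, -0.164, 0.137], [0.522, -0.147, 0.198], [0.54, -0.126, 0.201]]
top [312.6, 189.5] [[0.677, -0.207, 0.067], [0.691, -0.198, 0.093], [0.708, -0.187, 0.102]]
rows x from .53 step .02; cols y from -.30 step .01
[[  0   0   0   0   0   0   0   0   0   0   0   0 106]
 [  0   0   0   0   0   0   0   0   0   0   0   0 106]
 [  0   0   0   0   0   0   0   0   0   0   0   0 106]
 [  0   0   0   0   0   0   0   0   0   0   0   0 103]
 [  0   0   0   0   0   0   0   0   0   0   0  42  44]
 [  0   0   0   0   0   0   0   0  35  51  52  53  52]
 [  0   0   0   0   0   0   0   0  35  57  58  53  52]
 [  0   0   0   0   0   0   0   0   0  95 100  96  43]
 [  0   0   0   0   0   0   0   0   0 102 104 103   0]
 [  0   0   0   0   0   0   0   0   0   0  89   0   0]
 [  0   0   0   0   0   0   0   0   0   0   0   0   0]
 [  0   0   0   0   0   0   0   0   0   0   0   0   0]
 [  0 147 144   0   0   0   0   0   0   0   0   0   0]
 [146 147 146 147 146   0   0   0   0   0   0   0   0]
 [ 93  93  94  92 144 144   0   0   0   0   0   0   0]]
```

View pics/s5.png

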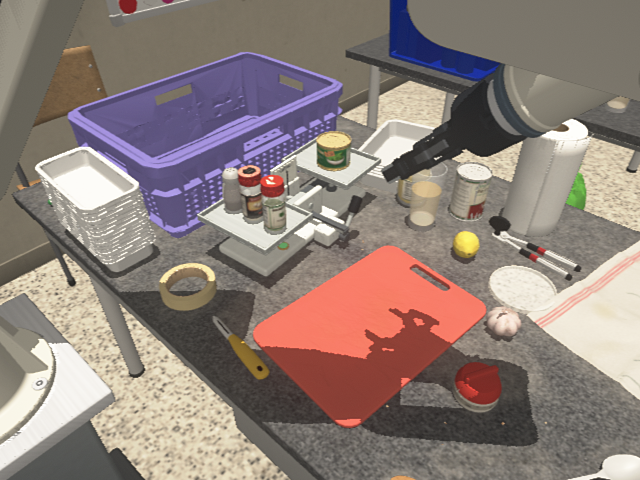

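All three stand on the pan at (231,190), (250,192) and (273,203); the knob is at (.692,-.198). Now the lever goes over.

```bash
cat >> h.py <<'E'
PV=np.array([.654,-.2005,0])
def leverpose(t,z,lean):
    l=np.deg2rad(lean); zt=np.sin(l)*XB-np.cos(l)*Z
    return list(PV-t*YB+.002*XB+z*Z), wxyz(Rt(zt,YB))
def lever_push(t0,t1,lean,z=.064,thr=9):
    env.set_gripper(0)
    p,q=leverpose(t0,.30,lean); env.move_ptp(p,q)
    hit=env.movel(leverpose(t0,z,lean)[0],v=.2,threshold=8); say('beside knob',hit)
    if hit: return False
    hit=env.movel(leverpose(t1,z,lean)[0],v=.05,threshold=thr); say('pushed',hit)
    env.dwell(.2); p=env.state()['eef_pos']
    p=p+np.sign(t0-t1)*.012*(-YB); env.movel(list(p),v=.1)
    p[2]=.30; env.movel(list(p),v=.25); return True
E
python3 - <<'E'
from h import *
print(env.solve_ik(*leverpose(.077,.064,15)),env.solve_ik(*leverpose(-.02,.064,15)),env.solve_ik(*leverpose(-.08,.064,25)))
lever_push(.077,-.02,15)
p=env.state()['eef_pos']; env.movel([p[0],p[1]-.12,.33],v=.25)
p,d=snap('scene','s6'); w=cloud('scene',d)
for l in ('lever_knob','shaker','jar_b'):
  for m in masks('scene',l):
    q=w[m['region']]; q=q[~np.isnan(q[:,0])]; print(l,round(m['conf'],2),m['uv'],np.percentile(q,[2,50,98],0).round(3).tolist())
E
```

```text
[-0.36393466  0.77340722  1.34033737  0.25652258  1.15768877  2.56676157] [-0.42465549  0.65943484  1.56767776  0.26077277  1.06089201  2.4802683 ] [-0.53960924  0.66076278  1.6241224   0.38226189  1.15386693  2.30094526]
beside knob False t 46.4 w 0.0 gf 0.0 F [ 0.7  1.  -0.1] tcp [ 0.7314 -0.1918  0.0655]
pushed True t 47.0 w -0.0002 gf 1.2 F [2.3 0.2 1.6] tcp [ 0.7236 -0.1924  0.0653]
lever_knob 0.73 [346.4, 214.3] [[0.643, -0.209, 0.002], [0.677, -0.2, 0.068], [0.731, -0.148, 0.103]]
shaker 0.82 [229.8, 190.4] [[0.492, -0.057, 0.098], [0.502, -0.047, 0.143], [0.521, -0.026, 0.183]]
jar_b 0.93 [250.8, 191.3] [[0.496, -0.109, 0.1], [0.506, -0.101, 0.163], [0.53, -0.075, 0.201]]
jar_b 0.85 [275.0, 202.9] [[0.501, -0.163, 0.099], [0.512, -0.155, 0.16], [0.537, -0.127, 0.201]]
jar_b 0.41 [348.7, 211.0] [[0.644, -0.209, 0.001], [0.68, -0.2, 0.074], [0.78, -0.124, 0.103]]
```

View pics/s6.png

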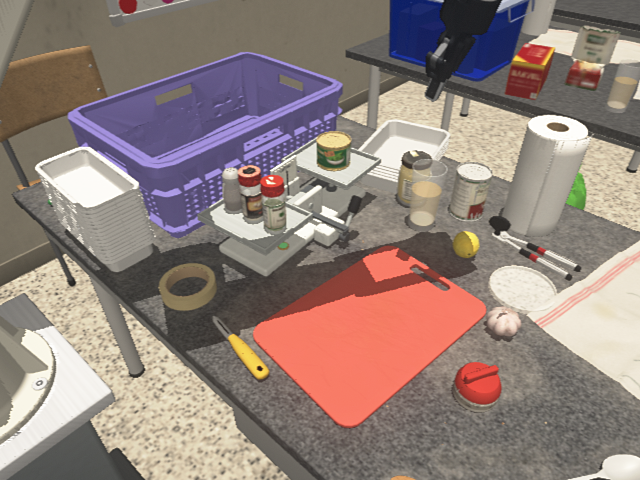

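The push stopped on the first touch; the lever is unmoved at (346,214). Trying again slower, with a higher stop force.

```bash
python3 - <<'E'
from h import *
import h
env.set_gripper(0)
p,q=leverpose(.077,.30,15); env.move_ptp(p,q)
print(env.movel(leverpose(.077,.064,15)[0],v=.2,threshold=8))
for t in (.06,.04,.02,.0,-.01,-.02):
    hit=env.movel(leverpose(t,.064,15)[0],v=.03,threshold=22); say(t,hit)
    if hit: break
env.dwell(.3); say('hold'); p=env.state()['eef_pos']-.015*YB
env.movel(list(p),v=.1); p[2]=.30; env.movel(list(p),v=.25); p[1]-=.12; env.movel(list(p),v=.25)
p,d=snap('scene','s7'); w=cloud('scene',d)
for l in ('lever_knob','shaker','jar_b'):
  for m in masks('scene',l):
    q=w[m['region']]; q=q[~np.isnan(q[:,0])]; print(l,round(m['conf'],2),m['uv'],np.percentile(q,[2,50,98],0).round(3).tolist())
E
```

```text
False
0.06 False t 52.2 w -0.0001 gf 2.6 F [ 4.7 -1.2  3.6] tcp [ 0.7154 -0.1936  0.0658]
0.04 False t 53.0 w -0.0001 gf 10.4 F [ 6.6  0.5 18.8] tcp [ 0.6982 -0.1957  0.0691]
0.02 False t 53.8 w -0.0001 gf 15.5 F [ 3.8 -0.7 36. ] tcp [ 0.679  -0.198   0.0715]
0.0 True t 54.3 w -0.0003 gf 0.4 F [-0.8 -0.2  1.1] tcp [ 0.6669 -0.1991  0.0687]
hold t 54.6 w 0.0002 gf 0.2 F [-0.  1.  1.] tcp [ 0.668  -0.1989  0.0684]
lever_knob 0.92 [337.2, 222.5] [[0.626, -0.211, 0.022], [0.639, -0.204, 0.08], [0.665, -0.186, 0.113]]
shaker 0.59 [228.8, 191.3] [[0.492, -0.075, 0.09], [0.502, -0.047, 0.136], [0.52, -0.028, 0.174]]
jar_b 0.92 [272.5, 206.4] [[0.502, -0.163, 0.091], [0.512, -0.155, 0.152], [0.535, -0.131, 0.192]]
jar_b 0.85 [250.9, 196.1] [[0.497, -0.109, 0.091], [0.507, -0.1, 0.154], [0.531, -0.075, 0.192]]
```

View pics/s7.png

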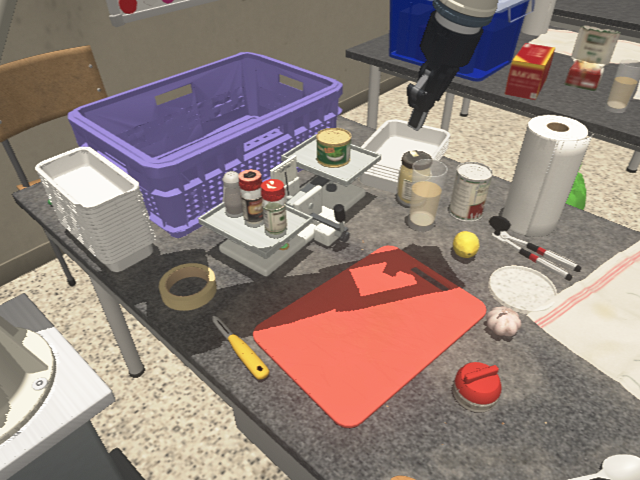

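The lever has passed the middle, to about 0.86 rad, and the pan has sunk in part. I'll push it on to the stop.

```bash
python3 - <<'E'
from h import *
p,q=leverpose(.04,.30,15); env.move_ptp(p,q)
print(env.movel(leverpose(.04,.074,15)[0],v=.15,threshold=8))
for t in (.02,.01,.0,-.01,-.02,-.03):
    hit=env.movel(leverpose(t,.074,15)[0],v=.03,threshold=15); say(t,hit)
    if hit: break
env.dwell(.3); say('hold'); p=env.state()['eef_pos']-.015*YB
env.movel(list(p),v=.1); p[2]=.30; env.movel(list(p),v=.25); p[1]-=.12; env.movel(list(p),v=.25)
for c in ('scene','top'):
  p,d=snap(c,c[0]+'8'); w=cloud(c,d)
  for l in ('lever_knob','shaker','jar_b'):
    for m in masks(c,l,.5):
      q=w[m['region']]; q=q[~np.isnan(q[:,0])]; 
      if l=='lever_knob': q=q[q[:,2]>.07]
      print(c,l,round(m['conf'],2),m['uv'],np.percentile(q,[2,50,98],0).round(3).tolist())
E
```

```text
False
0.02 False t 59.8 w 0.0002 gf 0.0 F [ 0.1 -0.3 -0.2] tcp [ 0.6739 -0.1967  0.0741]
0.01 False t 60.3 w -0.0004 gf 0.0 F [ 0.8  0.4 -0.1] tcp [ 0.6636 -0.1976  0.0741]
0.0 False t 60.8 w 0.0001 gf 0.0 F [ 0.2 -0.2 -0.3] tcp [ 0.6535 -0.1985  0.074 ]
-0.01 False t 61.2 w -0.0001 gf 0.0 F [-0.2 -0.2 -1.4] tcp [ 0.6435 -0.1994  0.074 ]
-0.02 True t 61.5 w -0.0001 gf 1.9 F [3.3 0.3 2.7] tcp [ 0.641  -0.2004  0.0752]
hold t 61.9 w -0.0002 gf 3.3 F [ 4.  -0.6  5.6] tcp [ 0.6409 -0.2004  0.0749]
scene lever_knob 0.64 [334.4, 230.4] [[0.599, -0.213, 0.072], [0.609, -0.208, 0.094], [0.625, -0.195, 0.103]]
scene shaker 0.78 [230.2, 195.6] [[0.493, -0.057, 0.088], [0.503, -0.047, 0.133], [0.521, -0.029, 0.171]]
scene jar_b 0.89 [272.6, 207.8] [[0.502, -0.163, 0.087], [0.513, -0.154, 0.149], [0.538, -0.121, 0.189]]
scene jar_b 0.7 [250.7, 197.6] [[0.497, -0.109, 0.087], [0.507, -0.1, 0.151], [0.532, -0.073, 0.189]]
top lever_knob 0.72 [317.1, 227.3] [[0.6, -0.215, 0.076], [0.614, -0.204, 0.095], [0.631, -0.193, 0.102]]
top shaker 0.62 [214.9, 291.9] [[0.495, -0.056, 0.114], [0.514, -0.045, 0.163], [0.532, -0.026, 0.171]]
top jar_b 0.92 [281.6, 284.7] [[0.503, -0.164, 0.082], [0.522, -0.147, 0.186], [0.542, -0.125, 0.189]]
top jar_b 0.82 [242.8, 285.9] [[0.499, -0.11, 0.083], [0.518, -0.096, 0.186], [0.537, -0.072, 0.189]]
```

The knob is at x≈.614 (about 1.19 rad) and the pan is 12 mm lower, everything standing. Swinging back.

```bash
python3 - <<'E'
from h import *
p,q=leverpose(-.09,.30,25); env.move_ptp(p,q); say('pre')
h=env.movel(leverpose(-.09,.076,25)[0],v=.15,threshold=8); say('beside',h)
if not h:
  for t in (-.06,-.04,-.02,-.01,.0,.01,.02,.03):
    hit=env.movel(leverpose(t,.076,25)[0],v=.03,threshold=22 if t<.005 else 15); say(t,hit)
    if hit: break
  env.dwell(.3); say('hold'); p=env.state()['eef_pos']+.015*YB
  env.movel(list(p),v=.1); p[2]=.30; env.movel(list(p),v=.25); p[1]-=.12; env.movel(list(p),v=.25)
for c in ('scene','top'):
  p,d=snap(c,c[0]+'9'); w=cloud(c,d)
  for l in ('lever_knob','shaker','jar_b','board'):
    for m in masks(c,l,.5):
      q=w[m['region']]; q=q[~np.isnan(q[:,0])]; 
      if l=='lever_knob': q=q[q[:,2]>.07]
      print(c,l,round(m['conf'],2),m['uv'],np.percentile(q,[2,50,98],0).round(3).tolist())
E
```

```text
pre t 64.9 w 0.0002 gf 0.0 F [ 0.6 -0.5 -0.5] tcp [ 0.5644 -0.207   0.3005]
beside False t 66.5 w -0.0002 gf 0.0 F [-0.   0.9 -0.1] tcp [ 0.5647 -0.2071  0.0769]
-0.06 False t 67.7 w 0.0002 gf 2.5 F [-3.9 -1.8  3.3] tcp [ 0.5936 -0.2041  0.076 ]
-0.04 False t 68.5 w -0.0 gf 1.9 F [-3.5 -3.   1.5] tcp [ 0.614  -0.2025  0.0759]
-0.02 False t 69.3 w 0.0001 gf 1.3 F [-2.5 -1.7  1.8] tcp [ 0.6339 -0.2002  0.076 ]
-0.01 False t 69.8 w -0.0005 gf 1.0 F [-2.  -0.6  2.4] tcp [ 0.6441 -0.1993  0.076 ]
0.0 False t 70.3 w -0.0002 gf 0.6 F [-1.4  0.6 -0.3] tcp [ 0.6542 -0.1984  0.0758]
0.01 False t 70.7 w -0.0003 gf 0.5 F [-0.9 -0.7  0.7] tcp [ 0.6643 -0.1976  0.0761]
0.02 True t 71.1 w -0.0003 gf 4.5 F [-5.4 -2.7  7.4] tcp [ 0.669  -0.1971  0.0756]
hold t 71.4 w -0.0003 gf 4.1 F [-5.3 -2.3  6. ] tcp [ 0.669  -0.197   0.0756]
scene lever_knob 0.55 [348.6, 214.1] [[0.677, -0.206, 0.072], [0.688, -0.199, 0.089], [0.699, -0.188, 0.102]]
scene shaker 0.82 [227.3, 188.1] [[0.492, -0.057, 0.098], [0.502, -0.047, 0.143], [0.522, -0.024, 0.183]]
scene shaker 0.71 [335.2, 167.2] [[0.698, -0.157, 0.041], [
[... 167 characters left out ...]
9, 205.1] [[0.501, -0.163, 0.096], [0.512, -0.154, 0.16], [0.538, -0.127, 0.201]]
scene board 0.7 [365.5, 333.2] [[0.349, -0.499, 0.007], [0.494, -0.388, 0.011], [0.696, -0.252, 0.013]]
top lever_knob 0.72 [315.3, 190.7] [[0.678, -0.207, 0.077], [0.691, -0.197, 0.094], [0.707, -0.187, 0.102]]
top shaker 0.84 [214.8, 290.0] [[0.494, -0.057, 0.122], [0.514, -0.045, 0.174], [0.532, -0.025, 0.183]]
top jar_b 0.9 [279.4, 283.5] [[0.503, -0.164, 0.128], [0.522, -0.147, 0.198], [0.54, -0.126, 0.201]]
top jar_b 0.77 [242.1, 287.8] [[0.499, -0.11, 0.113], [0.518, -0.096, 0.198], [0.536, -0.072, 0.201]]
top board 0.72 [380.9, 267.3] [[0.373, -0.432, 0.006], [0.548, -0.323, 0.01], [0.7, -0.248, 0.013]]
```

View pics/s9.png

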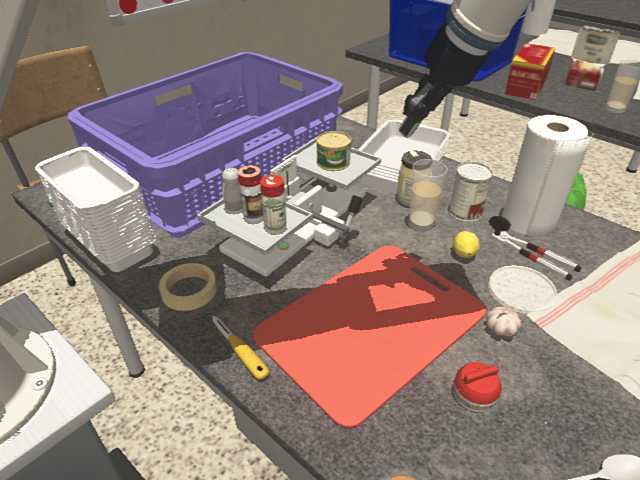

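The lever is back at (348,214), the pan is level and all three stand. Now returning them to the board.

```bash
cat > ret.py <<'E'
from h import *
ct=np.array([-.70710678,0,-.70710678]); Rq=upright_R(ct,1.55); zt=Rq.apply([0,0,1]); q=wxyz(Rq)
def ret(xb,s,tgt,op):
    base=panpt(xb,0); g=np.array(above(base,s,Rq,0))
    env.set_gripper(op)
    env.move_ptp(list(g-.10*zt+.1*Z),q); env.movel(list(g-.10*zt),v=.2)
    hit=env.movel(list(g),v=.08,threshold=8); say('at',hit)
    if hit: return
    env.set_gripper(.02); say('grip'); env.movel(list(g+.13*Z),v=.15); say('lift')
    env.move_ptp(above(tgt,s,Rq,.10),q); say('over board')
def look(name,view=False):
    for c in ('scene','top'):
        p,d=snap(c,c[0]+name); w=cloud(c,d)
        for l in ('shaker','jar_b','board'):
            for m in masks(c,l,.5):
                a=w[m['region']]; a=a[~np.isnan(a[:,0])]; print(c,l,round(m['conf'],2),np.round(m['uv']),np.percentile(a,[2,50,98],0).round(3).tolist())
E
python3 - <<'E'
from ret import *
ret(-.055,.056,[.44,-.37,.012],.063); look('10')
E
```

```text
at False t 77.2 w 0.0629 gf 0.0 F [ 0.3  0.4 -1.1] tcp [ 0.5236 -0.1315  0.1381]
grip t 77.6 w 0.0381 gf 61.2 F [ 0.  -1.   0.5] tcp [ 0.5234 -0.1314  0.138 ]
lift t 78.6 w 0.0383 gf 61.0 F [ 0.4 -0.6 -1.9] tcp [ 0.5229 -0.1309  0.267 ]
over board t 79.6 w 0.0381 gf 60.9 F [ 0.1 -0.6 -1.1] tcp [ 0.441  -0.355   0.1544]
scene shaker 0.77 [229. 190.] [[0.492, -0.065, 0.097], [0.502, -0.047, 0.144], [0.521, -0.025, 0.184]]
scene jar_b 0.7 [249. 195.] [[0.496, -0.109, 0.102], [0.507, -0.101, 0.161], [0.53, -0.072, 0.201]]
scene jar_b 0.62 [334. 266.] [[0.419, -0.386, 0.112], [0.428, -0.371, 0.208], [0.456, -0.348, 0.217]]
top shaker 0.93 [212. 292.] [[0.494, -0.057, 0.108], [0.512, -0.045, 0.175], [0.532, -0.023, 0.184]]
top jar_b 0.89 [242. 289.] [[0.499, -0.11, 0.097], [0.518, -0.096, 0.198], [0.537, -0.07, 0.202]]
top jar_b 0.64 [420. 336.] [[0.423, -0.384, 0.114], [0.443, -0.361, 0.214], [0.46, -0.347, 0.217]]
top board 0.95 [396. 270.] [[0.358, -0.499, 0.006], [0.545, -0.354, 0.01], [0.699, -0.251, 0.013]]
top board 0.51 [256. 218.] [[0.457, -0.187, 0.024], [0.641, -0.095, 0.094], [0.83, 0.013, 0.118]]
```

View pics/s10.png

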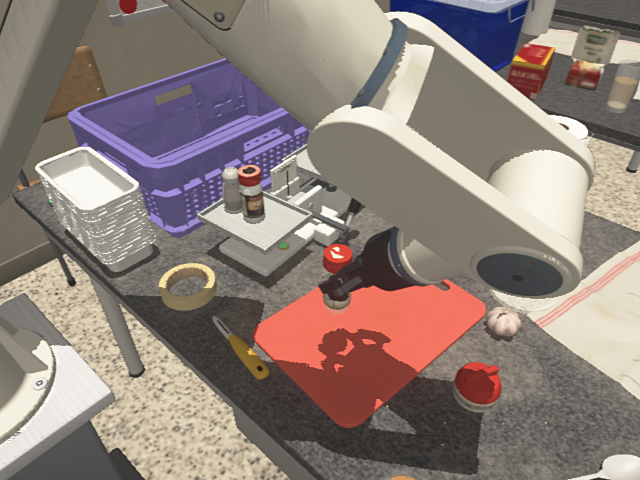

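The jar hangs upright at (338,278) over an unmoved board. I'll set it down and fetch the second.

```bash
python3 - <<'E'
from ret import *
lower_release([.44,-.37,.012],.056,Rq); say('rel')
ret(0,.056,[.535,-.37,.012],.063); look('11')
E
```

```text
down True t 81.4 w 0.0381 gf 61.5 F [-0.6 -1.3  5.2] tcp [ 0.4402 -0.3555  0.0557]
rel t 83.6 w 0.0603 gf 0.0 F [-0.6  0.2 -1.2] tcp [ 0.4378 -0.4248  0.3284]
at False t 87.0 w 0.0627 gf 0.0 F [ 0.1 -0.8 -0. ] tcp [ 0.5186 -0.0768  0.1382]
grip t 87.3 w 0.0379 gf 62.3 F [-0.6 -0.3  0.9] tcp [ 0.5184 -0.0766  0.138 ]
lift t 88.3 w 0.0381 gf 62.1 F [ 0.8 -0.9 -1. ] tcp [ 0.5178 -0.0762  0.267 ]
over board t 89.5 w 0.0377 gf 62.1 F [ 0.6  0.1 -1.7] tcp [ 0.5357 -0.3548  0.1545]
scene shaker 0.72 [230. 189.] [[0.492, -0.057, 0.1], [0.504, -0.049, 0.145], [0.525, -0.029, 0.186]]
scene jar_b 0.74 [336. 324.] [[0.418, -0.386, 0.017], [0.428, -0.375, 0.086], [0.454, -0.351, 0.118]]
scene jar_b 0.65 [376. 238.] [[0.514, -0.386, 0.114], [0.521, -0.37, 0.201], [0.552, -0.348, 0.218]]
scene jar_b 0.57 [292. 210.] [[0.452, -0.198, 0.014], [0.602, -0.11, 0.096], [0.829, 0.013, 0.131]]
scene board 0.92 [368. 334.] [[0.348, -0.499, 0.007], [0.49, -0.4, 0.011], [0.694, -0.251, 0.013]]
top shaker 0.66 [213. 290.] [[0.492, -0.058, 0.096], [0.512, -0.046, 0.174], [0.532, -0.015, 0.186]]
top jar_b 0.84 [417. 273.] [[0.516, -0.384, 0.131], [0.535, -0.361, 0.215], [0.554, -0.347, 0.218]]
top jar_b 0.81 [411. 330.] [[0.423, -0.383, 0.038], [0.442, -0.361, 0.115], [0.46, -0.347, 0.118]]
top board 0.55 [394. 288.] [[0.353, -0.496, 0.006], [0.508, -0.35, 0.01], [0.7, -0.25, 0.013]]
```

View pics/s11.png

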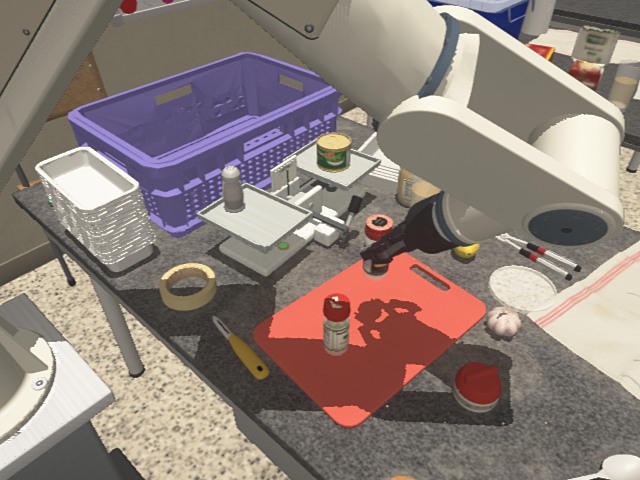

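The pale jar stands at (336,325) and the dark jar is upright in the grip at (377,250). Continuing with the shaker.

```bash
python3 - <<'E'
from ret import *
lower_release([.535,-.37,.012],.056,Rq); say('rel')
ret(.055,.042,[.63,-.37,.012],.066); look('12')
E
```

```text
down True t 91.3 w 0.038 gf 62.5 F [-1.4 -1.   5.2] tcp [ 0.5352 -0.3555  0.0548]
rel t 93.4 w 0.0605 gf 0.0 F [ 0.5  0.7 -0.4] tcp [ 0.5327 -0.4249  0.3283]
at False t 97.0 w 0.0658 gf 0.0 F [ 0.3 -0.2 -0.4] tcp [ 0.5135 -0.0219  0.1241]
grip t 97.3 w 0.0393 gf 60.1 F [ 0.1 -1.5  0.5] tcp [ 0.5135 -0.0218  0.124 ]
lift t 98.3 w 0.0395 gf 60.4 F [-0.3 -0.5 -1.3] tcp [ 0.5127 -0.0214  0.253 ]
over board t 99.7 w 0.0393 gf 60.4 F [ 0.7 -0.1 -2.2] tcp [ 0.6306 -0.3549  0.1405]
scene jar_b 0.88 [370. 289.] [[0.513, -0.387, 0.015], [0.521, -0.375, 0.083], [0.549, -0.349, 0.118]]
scene jar_b 0.57 [347. 211.] [[0.644, -0.209, 0.001], [0.681, -0.199, 0.07], [0.783, -0.128, 0.102]]
scene jar_b 0.56 [337. 323.] [[0.418, -0.386, 0.016], [0.428, -0.375, 0.087], [0.455, -0.349, 0.118]]
scene board 0.81 [367. 337.] [[0.348, -0.499, 0.007], [0.486, -0.404, 0.011], [0.696, -0.251, 0.013]]
top shaker 0.75 [413. 218.] [[0.612, -0.384, 0.132], [0.626, -0.364, 0.193], [0.647, -0.35, 0.202]]
top jar_b 0.8 [405. 277.] [[0.515, -0.385, 0.027], [0.533, -0.362, 0.115], [0.552, -0.348, 0.118]]
top jar_b 0.6 [410. 328.] [[0.423, -0.384, 0.018], [0.442, -0.361, 0.115], [0.46, -0.347, 0.119]]
top board 0.59 [394. 292.] [[0.353, -0.492, 0.006], [0.5, -0.354, 0.01], [0.701, -0.253, 0.013]]
```

```bash
python3 - <<'E'
from ret import *
lower_release([.63,-.37,.012],.042,Rq)
j=env.state()['joint_positions'].copy(); j[0]+=.9; env.move_ptp([.35,.0,.45],wxyz(Rt(np.array([0,0,-1.]),np.array([1.,0,0])))); env.dwell(.5); say('rel'); look('13')
w=cloud('scene',env.snapshot('scene')[1])
for m in masks('scene','lever_knob')+masks('scene','tin'): q=w[m['region']]; print(m['uv'],np.nanpercentile(q,[2,50,98],0).round(3).tolist())
E
```

```text
down True t 101.6 w 0.0392 gf 60.9 F [ 0.2 -1.5  4.5] tcp [ 0.6301 -0.3555  0.0387]
rel t 106.4 w 0.0602 gf 0.0 F [-1.  -0.3  0.6] tcp [ 0.35 -0.    0.45]
scene shaker 0.71 [404. 271.] [[0.608, -0.39, 0.016], [0.616, -0.377, 0.061], [0.637, -0.356, 0.1]]
scene jar_b 0.82 [372. 291.] [[0.513, -0.387, 0.016], [0.521, -0.375, 0.083], [0.547, -0.352, 0.119]]
scene jar_b 0.75 [335. 324.] [[0.418, -0.386, 0.015], [0.428, -0.375, 0.086], [0.455, -0.348, 0.118]]
top shaker 0.72 [403. 226.] [[0.609, -0.402, 0.009], [0.626, -0.366, 0.088], [0.647, -0.351, 0.1]]
top jar_b 0.88 [408. 277.] [[0.516, -0.386, 0.032], [0.534, -0.363, 0.115], [0.552, -0.348, 0.118]]
top jar_b 0.83 [410. 328.] [[0.423, -0.386, 0.012], [0.442, -0.362, 0.115], [0.46, -0.347, 0.118]]
top board 0.71 [403. 283.] [[0.354, -0.499, 0.006], [0.516, -0.372, 0.01], [0.699, -0.251, 0.013]]
[347.9, 211.8] [[0.644, -0.209, 0.025], [0.679, -0.2, 0.077], [0.697, -0.19, 0.101]]
[331.4, 152.3] [[0.732, -0.107, 0.096], [0.752, -0.083, 0.14], [0.802, -0.038, 0.153]]
[336.1, 322.8] [[0.418, -0.386, 0.017], [0.427, -0.375, 0.085], [0.453, -0.352, 0.118]]
```

View pics/s13.png

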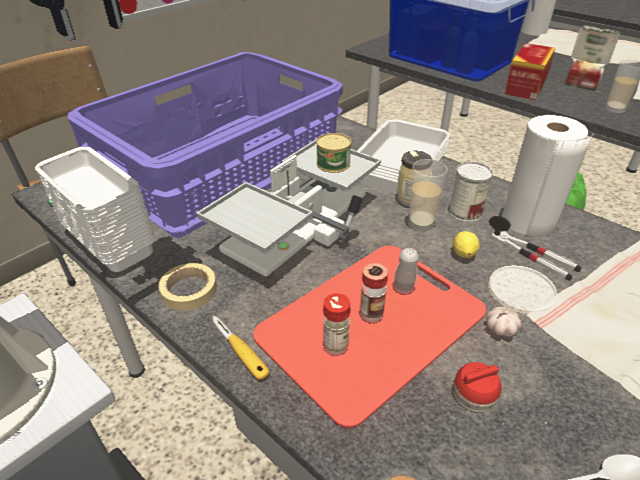

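All three stand upright on the board at (336,325), (374,292) and (405,270); the lever is locked, the tin is on its pan and the arm is clear.

```bash
python3 -c "
from bench import env
print(env.finish_job())"
```

```text
the job is handed in; nothing more can be done
None
```

The job is handed in: in the last pictures both jars and the shaker stood upright on the board after the check-weighing, the lever was locked, the beam looked level and the tin was on its pan; the judge returned no verdict.

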